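Clip the storeroom key onto the bench eye

TASK

Clip the storeroom key onto the eye of the blue-topped grey board: take the red fob by its upright grip, press the hook's sprung brass gate sideways against the eye's leg that is nearer the robot until that leg is inside the hook, then draw the hook back towards the robot so that the gate snaps shut and the leg sits in the crook against its black sleeve, and give it a clear but gentle pull to feel that it holds. Work gently, never straining the eye, and leave the key lying clipped on the board, released, without disturbing the loose jars and the tin.

Things in the scene. Friction and masses are not known exactly. Their poses are not given: they have to be found in the camera images.
- hook: Red key fob with a steel snap hook, lying flat, 0.17 kg. Origin: underside, below the centre of its upright grip; x forward to the hook's nose, y left, z up. Hook: bars of radius 4 mm at z = 5 mm: spine along y = -17 mm, x = 24 to 91, round the front (outer edge x = 100), back to the nose end at y = +11, x = 77. Inside 20 mm wide. Brass key behind to x = -74 mm.
- sleeve: Black nylon wear sleeve round the front bar of the hook, fixed to it, 25 mm long (y), radius 4.4 mm; origin at its centre: hook x = 96, y = -3, z = 5 mm. The eye's near leg must bear on its inner side as the clipped hook is pulled back (ease off the sideways press first): 5 to 7 N is a good pull. The eye may bear 14 N at most, any way.
- grip (a point): Point at hook x = 0, y = 0, z = 35 mm, in the middle of the red upright grip: 32 mm long (x), 14 mm thick (y), from z = 7 to 54 mm, on a foot 46 x 36 x 7 mm. Grasp it from above, across the thickness.
- crook (a point): Point fixed in the hook: where the centre of an eye leg lies when it sits in the crook; hook x = 88, y = -3, z = 5 mm.
- gate_mid (a point): Point fixed in the hook, on the shut gate where the eye's leg should press it: hook x = 62 (54 to 69 works), y = 11, z = 5 mm. Pressed to the gate's stop, the leg's centre is at hook y = +3 to -5 mm and clears the nose (needs y below +3.5). Keeping that, draw the hook back about 26 mm: the leg passes the gate's end into the crook and the gate springs shut.
- gate (a joint): Angle of the brass gate (bar of radius 2.5 mm on the hook's left side, hinge at hook x = 30, y = 11 mm, free end at the nose): 0 rad shut, opens inward to a stop at 0.52. Spring 0.07 N m when shut, plus 0.14 per rad: a leg pressing at point gate_mid meets 2 to 4.5 N, then at the stop the force rises steeply.
- board: Grey board fixed on the table, 210 (x) x 130 (y) mm, with a blue mat on it whose top is 10 mm over the table; the steel eye belongs to the board. Origin: centre of its underside; x away from the robot, y left, z up. Come from its right (-y) side, hook x parallel to board x, the hook's nose going between the eye's two legs; press towards +y, then draw towards -x.
- leg_mid (a point): Point fixed in the board, x = 30, y = 0, z = 10 mm: mean place of the eye's near leg. Eye: upright inverted U of bar of radius 3.5 mm, far leg 58 mm farther in x, closed bow on top 70 mm over the table. Clamped in wide slots, up to 15 mm off in board y and 5.5 mm in x: not reported, find by sight or feel. On rubber bushes: gives 1 mm per 10 N in x and y.
- jar_a: Loose amber jar with a black lid, 68 mm diameter, 78 mm tall, origin under its centre. Bystander: leave alone.
- jar_b: Loose amber jar with a black lid, 68 mm diameter, 78 mm tall, origin under its centre, left of the board. Bystander: leave alone.
- tin: Loose round grey tin, 68 mm diameter, 36 mm tall, origin under its centre. Bystander: leave alone.

How it is judged:
On the way, in this order (a step that is already met when the one before it is completed fails the run):
1. the gate is pressed inward (over 0.33 rad) by the near leg of the eye, the hook lying over the board (value of joint gate above 0.33 rad and contact force between hook and board above 1 N and x of crook in the frame of board between 0.03 and 0.075 m and z of crook in the frame of board between 0.009 and 0.045 m), for 0.05 s.
2. with the gate shut again and the leg in the crook, the crook's sleeve is pulled against it with over 4 N (value of joint gate below 0.1 rad and x of crook in the frame of board between 0.0215 and 0.0435 m and y of crook in the frame of board between -0.023 and 0.023 m and contact force between sleeve and board above 4 N), for 0.1 s.
At the end, for the whole second after the job is handed in: Hook flat on the board (tilt under 0.12 rad, crook point under 21 mm above the board's underside), at rest, released, gate shut (under 0.1 rad), near leg in the loop: crook point at board x = 21.5 to 43.5 mm and within 23 mm of the board's middle line in y (value of joint gate below 0.1 rad and x of crook in the frame of board between 0.0215 and 0.0435 m and y of crook in the frame of board between -0.023 and 0.023 m and z of crook in the frame of board below 0.021 m and angle between hook's own z axis and vertical below 0.12 rad and linear speed of hook below 0.02 m/s and contact force between the fingers and hook below 0.1 N); the robot touches nothing.
It fails at once if the hook bears on the eye with more than 14 N (contact force between hook and board above 14 N).
It fails at once if a loose jar or the tin is moved by more than 15 mm (distance of any of jar_a, jar_b, tin from where it was at the start of the episode above 0.015 m).
It also fails if it takes over 64 s, if anything falls off the work surface, if the arm or the gripper's body presses on something with over 40 N, if the wrist force passes 120 N, or if a joint passes its speed limit or range.

ROBOT

A 6-joint arm with a two-finger parallel gripper is mounted at the origin on a cart in front of the work surface, level with it; the furniture and walls round the work are solid. World frame = base frame: x ahead of the robot, y to its left, z up, the work surface at z = 0. Lengths are in m, angles in rad, forces in N, time in s.
With the tool pointing down it reaches from about 0.375 to 0.9 m from the base axis. Payload 3.1 kg.
Tool frame: the origin (TCP) lies at the very end of the fingers, on their centre line; the grasp point (between the pads) lies 19 mm behind it; z points along the fingers, y is the line along which they close (so a half turn about z gives the same grasp; the last joint's range is limited). The gripper opens to 85 mm and grips with 20 to 120 N. Pads are 22 mm wide; open, the fingers measure 114 mm over their backs; the gripper's body (76 mm by 85 mm) begins 54 mm behind the grasp point. The pads swing forward as they close: fully open they stand 13 mm farther back than shut.
Start: joints at [-1.284, 0.527, 1.433, -0, 1.181, -0.178], TCP at [0.28, -0.559, 0.231] pointing down, gripper open.
Joint ranges: [-3.08, 3.08], [-0.75, 2.2], [0.22, 2.44], [-1.43, 4.57], [0, 2.65], [-2.85, 2.85]. Speed limits (rad/s): [2.79, 2.79, 3.14, 3.14, 3.14, 3.14].

INTERFACE

Orientations are given as a unit quaternion [x, y, z, w].
In Python, from station import manip gives the robot as it stands.
- The arm moves only by the shell command python3 -m handwheel 'ROWS' [FORCE]. ROWS is JSON, a list of rows, each a list of 7 numbers: the shift along the world's x, y, z in mm, then the turn, a rotation vector about the world's x, y, z in degrees, then the opening, from 0 (shut) to 1 (fully open). A call has exactly 10 rows; each row shifts and turns the commanded pose from where the row before left it; what a row does not reach is not made up. A row lasts 1/8 s, in which the tool goes at most 62.5 mm and 10.7 degrees, less where a joint would pass 70% of its speed; a pose out of reach is approached as far as the arm can. A call is refused whole if a number of a shift passes 62.5 or a number of a turn 10.7, either way. A call with a gripper value outside its range is refused whole. The fingers move at their own pace and stop on an object; FORCE is the grip in N (left out, the last holds). Time passes only in rows, so rows that do not move let the fingers close, or fill a call up. It gives the time, the measured TCP pose, the force, the opening and the grip force at its end, in the units of the state.
- manip.sense(): the state, without advancing time (a new reading comes with each control period).
- manip.snapshot(name): name is "side" or "top" or "wrist"; returns the picture (384x512x3 uint8, red, green, blue); there is no depth.
- manip.get_calibration(name): a dict with "K" (3x3 intrinsics, pixels), "rvec" (rotation vector, rad) and "tvec" (3), from world to camera coordinates, as OpenCV has them. Camera axes: x right, y down, z forward; pixel columns grow to the right and rows downward; lengths in m; the calibration is good to about 2 mm. A picture is of the moment at which its call begins: read the wrist's pose just before it. get_calibration takes no time and is no camera call; for the wrist camera it gives the pose at the moment of the call.
- manip.sign_off(): hands the job in; it is judged then, once.
The state is a dict: "t": time; "q": joint angles; "qd": joint speeds; "tau": joint torques, N m; "tcp_pos": TCP position; "tool_rot": TCP orientation; "force": force on the tool from outside, world axes, zero at the start; "ft_torque": the same for the moment, N m; "finger_gap": opening from 0.0 (shut) to 1.0 (fully open); "gripper_force": force on a finger pad.
Only numpy, scipy, OpenCV 4.12 (cv2) and the standard library are available. Lean on these libraries where they do the work, as an engineer would, in place of code of your own. Each camera call takes 0.05 s, during which the arm holds its last target. There are 200 camera calls.

## Working session

There is one attempt and no reset: what is moved stays moved. The work goes in short steps, Python scripts to look and compute and a shell command to move; the robot and the scene stay as the last step left them, time stands still between calls to the robot, and variables do not carry over. Pictures are saved under pics/ and viewed, at most 13 in all, crops included, and the job is handed in when it is done.

```bash
mkdir -p pics; python3 - <<'E'
from station import manip
import cv2,numpy as np
for n in("top","side","wrist"):
    im=manip.snapshot(n);c=manip.get_calibration(n)
    cv2.imwrite(f"pics/{n}0.png",im[:,:,::-1])
    R=cv2.Rodrigues(np.array(c["rvec"]))[0];print(n,np.round(c["K"],1).tolist(),(-R.T@np.array(c["tvec"]).ravel()).round(3),R[2].round(2))
t=[cv2.imread(f"pics/{n}0.png") for n in("top","side")]
cv2.imwrite("pics/top0b.png",cv2.resize(t[0],(800,600),interpolation=cv2.INTER_CUBIC))
cv2.imwrite("pics/side0b.png",cv2.resize(t[1],(800,600),interpolation=cv2.INTER_CUBIC))
print(manip.sense())
E
```

```text
top [[468.5, 0.0, 259.1], [0.0, 468.5, 179.2], [0.0, 0.0, 1.0]] [0.472 0.051 1.342] [ 0.1 -0.  -1. ]
side [[421.2, 0.0, 253.1], [0.0, 421.2, 194.0], [0.0, 0.0, 1.0]] [ 0.643 -0.972  0.58 ] [-0.04  0.89 -0.46]
wrist [[294.5, 0.0, 255.5], [0.0, 294.5, 192.5], [0.0, 0.0, 1.0]] [ 0.349 -0.524  0.372] [-0.27 -0.13 -0.95]
{'t': 0.15, 'q': array([-1.28451536e+00,  5.28268738e-01,  1.43361555e+00, -2.16336248e-05,
        1.18138257e+00, -1.78499858e-01]), 'qd': array([ 0.00152368, -0.00168564, -0.00255081, -0.0002294 , -0.00047745,
        0.00013262]), 'tau': array([ 9.35081407e-04, -4.42745233e+01, -1.78275526e+01, -3.18573466e-04,
        5.64028436e-03, -1.89907593e-05]), 'tcp_pos': array([ 0.28000558, -0.55815518,  0.2305461 ]), 'tool_rot': array([ 9.73117365e-01,  2.30308255e-01, -5.50791589e-05, -8.35349555e-04]), 'force': array([-0.17478454, -0.03164416,  1.12433779]), 'ft_torque': array([0.02656652, 0.02705911, 0.0031212 ]), 'gripper_force': 0.0, 'finger_gap': 0.9998360481760944}
```

View pics/top0b.png

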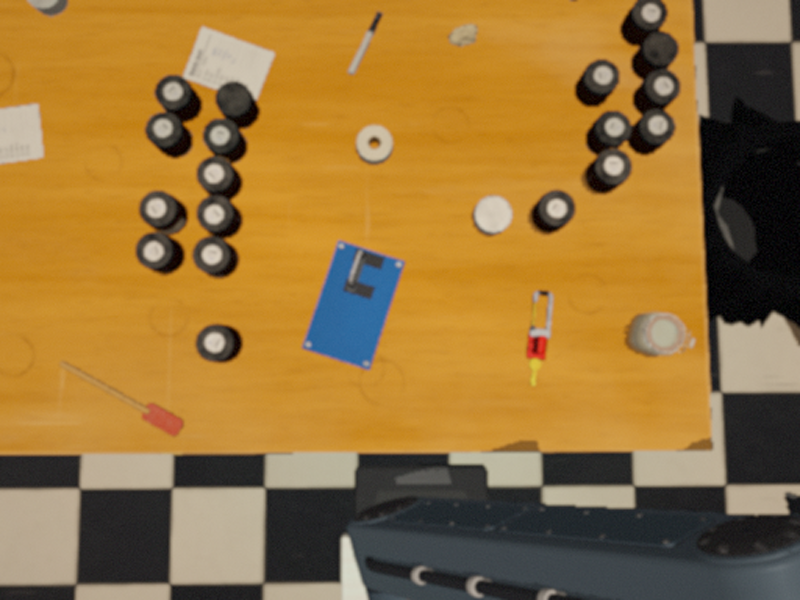

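View pics/side0b.png

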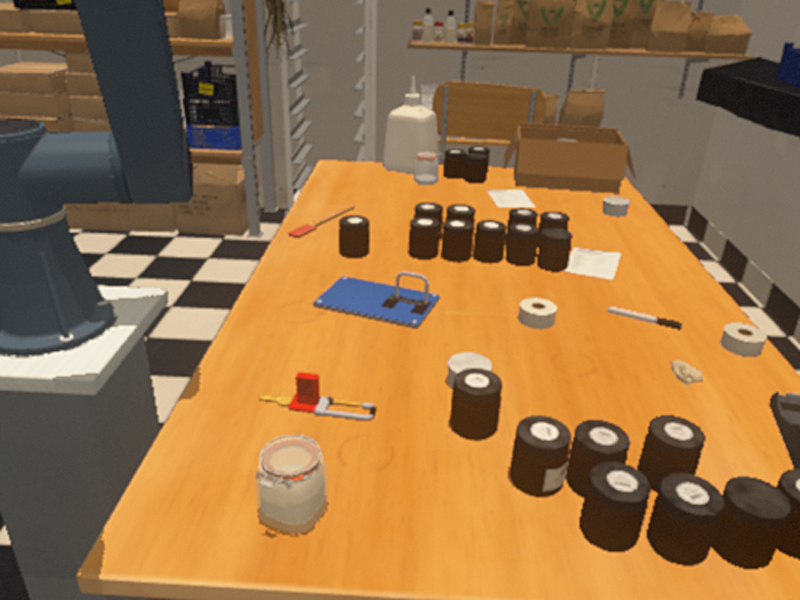

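The top view shows, in 800x600 pixels, the hook at (540,335) with its nose up, the board at (355,305) rotated about 20°, the tin at (493,215), jar_a at (555,210) and jar_b at (218,343). I'll enlarge both views next.

```bash
python3 - <<'E'
import cv2
t=cv2.imread("pics/top0.png")[150:250,185:365];cv2.imwrite("pics/topc.png",cv2.resize(t,None,fx=4.4,fy=4.4,interpolation=cv2.INTER_CUBIC))
t=cv2.imread("pics/side0.png")[165:275,160:290];cv2.imwrite("pics/sidec.png",cv2.resize(t,None,fx=5,fy=5,interpolation=cv2.INTER_CUBIC))
E
```

```text
(no output)
```

View pics/topc.png

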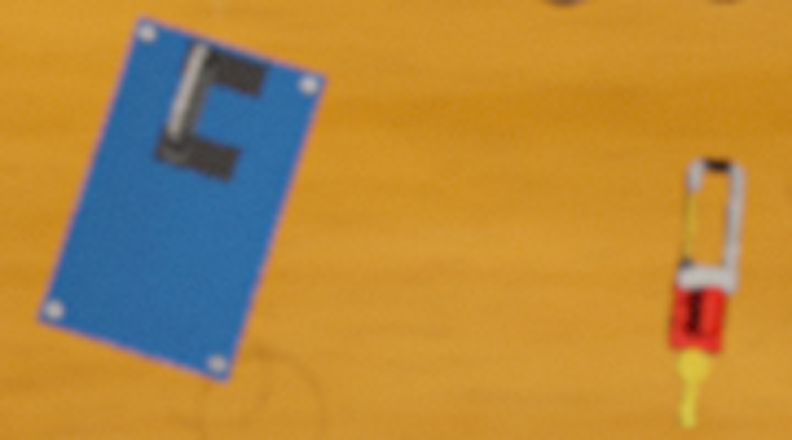

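View pics/sidec.png

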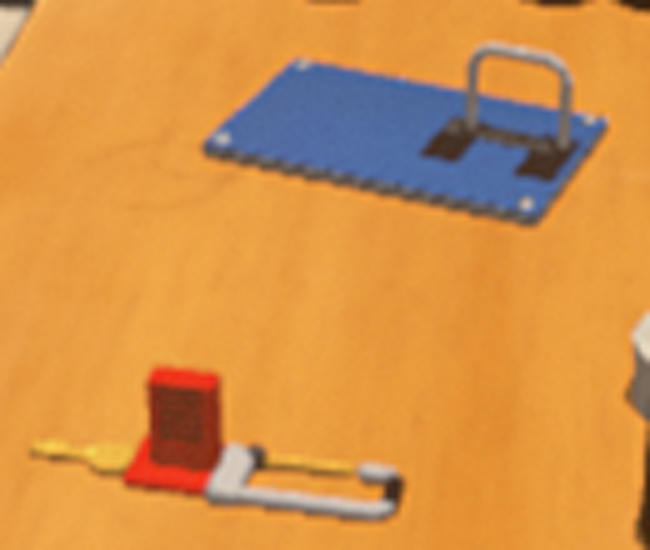

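The top crop shows the mat corners at (141,18), (326,77), (229,380) and (39,320). The eye's bow runs from (205,48) to (176,140), so it sits well to the board's left. The hook's sleeve is at (717,165), the key tip at (688,425), and the foot corners at (676,288), (727,290), (720,352) and (670,347). In the side crop the near leg's base is at (472,127), the far leg's base at (565,147), the grip top at (185,378) and the sleeve at (392,487).

```bash
cat > h.py <<'E'
from station import manip
import cv2,numpy as np
def bp(n,uv,z,c=None):
    c=c or manip.get_calibration(n);K=np.array(c["K"]);R=cv2.Rodrigues(np.array(c["rvec"]))[0];C=-R.T@np.array(c["tvec"]).ravel()
    d=R.T@np.linalg.inv(K)@np.array([uv[0],uv[1],1.]);return (C+d*(z-C[2])/d[2])
def top(x,y,z):return bp("top",((x+.5)/4.4-.5+185,(y+.5)/4.4-.5+150),z)[:2]
def side(x,y,z):return bp("side",((x+.5)/5-.5+160,(y+.5)/5-.5+165),z)[:2]
E
python3 - <<'E'
from h import *
np.set_printoptions(precision=4,suppress=True)
c=np.array([top(*p,.01) for p in((141,18),(326,77),(229,380),(39,320))])
o=c.mean(0);ex=(c[0]+c[1]-c[2]-c[3]);th=np.arctan2(ex[1],ex[0]);print("board",o,np.degrees(th),np.linalg.norm(c[0]-c[3]),np.linalg.norm(c[0]-c[1]))
cs=np.array([side(*p,.01) for p in((605,123),(540,218),(207,148),(298,62))]);print("side corners",cs,"\n",c)
R=np.array([[np.cos(th),-np.sin(th)],[np.sin(th),np.cos(th)]])
for nm,p in dict(near_s=side(472,127,.01),far_s=side(565,147,.01),bow_n_t=top(177,136,.066),bow_f_t=top(204,45,.066)).items():print(nm,p,"board frame",R.T@(p-o))
sl=top(717,165,.009);k=top(688,425,.003);f=np.mean([top(*p,.007) for p in((676,288),(727,290),(720,352),(670,347))],0)
print("sleeve",sl,side(392,487,.007),"key",k,"foot",f,"grip top side",side(185,378,.054))
d=sl-k;print(np.linalg.norm(d),np.degrees(np.arctan2(d[1],d[0])), np.degrees(np.arctan2(*(sl-f)[::-1]))+np.degrees(np.arctan2(3,96)))
for nm,p in dict(jarA=(555,210),tin=(493,215),jarB=(218,343)).items(): print(nm,bp("top",(p[0]*.64,p[1]*.64),.036 if nm=="tin" else .078)[:2])
E
```

```text
board [0.5603 0.139 ] -18.087589423721813 0.20645580408781442 0.12684181663154406
side corners [[0.6798 0.1583]
 [0.6435 0.0386]
 [0.4486 0.1021]
 [0.4865 0.2235]] 
 [[0.6779 0.1673]
 [0.6386 0.0467]
 [0.443  0.1099]
 [0.4819 0.2321]]
near_s [0.6005 0.1448] board frame [0.0364 0.0179]
far_s [0.6562 0.1246] board frame [0.0956 0.0161]
bow_n_t [0.595  0.1398] board frame [0.0327 0.0115]
bow_f_t [0.6521 0.1231] board frame [0.0921 0.0133]
sleeve [ 0.5801 -0.2069] [ 0.5828 -0.2078] key [ 0.4126 -0.1855] foot [ 0.4804 -0.1929] grip top side [ 0.4896 -0.1991]
0.16883848067289722 -7.2974630541985 -6.2342433091283915
jarA [ 0.7193 -0.2179]
tin [ 0.7188 -0.1142]
jarB [0.4896 0.3678]
```

The hook's grip is near (0.482,-0.194) with a heading of about -7°. The near leg sits at about +12 mm in board y. I'll move above the grip now.

```bash
python3 -m handwheel '[[20.2,36.4,0,0,0,-3.37,1],[20.2,36.4,0,0,0,-3.37,1],[20.2,36.4,0,0,0,-3.37,1],[20.2,36.4,0,0,0,-3.37,1],[20.2,36.4,0,0,0,-3.37,1],[20.2,36.4,-10,0,0,-3.37,1],[20.2,36.4,-15,0,0,-3.37,1],[20.2,36.4,-20,0,0,-3.37,1],[20.2,36.4,-25,0,0,-3.37,1],[20.2,36.4,0,0,0,-3.37,1]]' 40
python3 - <<'E'
from h import *
import pickle
c=manip.get_calibration("wrist");pickle.dump(c,open("w1.pkl","wb"));im=manip.snapshot("wrist");s=manip.sense();print(s["tcp_pos"],s["tool_rot"],s["force"])
cv2.imwrite("pics/w1.png",cv2.resize(im[:,:,::-1],(800,600),interpolation=cv2.INTER_CUBIC))
E
```

```text
t: 1.4
tcp_pos: [0.4813, -0.1926, 0.1593]
tool_rot: [0.998, -0.063, -0.002, -0.001]
force: [-0.6, 0.7, 0.7]
finger_gap: 1.001
gripper_force: 0.0
[ 0.48326854 -0.18872063  0.16006784] [ 9.98056567e-01 -6.22640427e-02 -9.32717703e-04 -2.32540329e-03] [0.46050864 3.08519877 1.13510271]
```

View pics/w1.png

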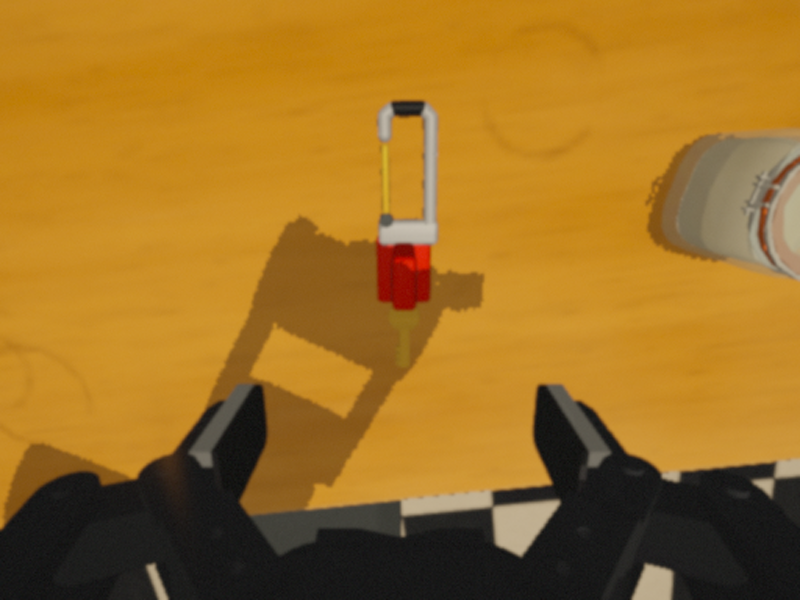

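The wrist view shows the sleeve at (408,109), the foot's rear corners at (378,300) and (430,300), the key tip at (403,366), and the spine from (431,115) to (430,220).

```bash
python3 - <<'E'
from h import *
import pickle
np.set_printoptions(precision=4,suppress=True)
for c in(pickle.load(open("w1.pkl","rb")),manip.get_calibration("wrist")):
    f=lambda x,y,z:bp("w",((x+.5)*.64-.5,(y+.5)*.64-.5),z,c)[:2]
    sl=f(408,108,.007);k=f(403,366,.003);r=(f(378,300,.007)+f(430,300,.007))/2;s1=f(431,125,.006);s2=f(430,215,.006)
    d=sl-r;th=np.arctan2(d[1],d[0])-np.arctan2(-3,119);u=np.array([np.cos(th),np.sin(th)]);print("sl",sl,"key",k,"rear",r,np.linalg.norm(d),np.degrees(th),np.degrees(np.arctan2(*(s1-s2)[::-1])))
    n=np.array([-u[1],u[0]]);print("grip from rear",r+.023*u,"from sleeve",sl-.096*u+.003*n, "key",k+.074*u)
s=manip.sense();R=cv2.Rodrigues(np.array([0,0,0.]))[0]
from scipy.spatial.transform import Rotation as Q
print(s["tcp_pos"],Q.from_quat(s["tool_rot"]).as_matrix(),s["force"])
E
```

```text
sl [ 0.5835 -0.2102] key [ 0.4158 -0.1866] rear [ 0.4658 -0.1934] 0.1189340987775135 -6.674481958109039 -6.637412801892296
grip from rear [ 0.4886 -0.1961] from sleeve [ 0.4885 -0.1961] key [ 0.4893 -0.1952]
sl [ 0.5859 -0.2059] key [ 0.4178 -0.1824] rear [ 0.4679 -0.1892] 0.11925079781698529 -6.621052262203418 -6.5887656106775
grip from rear [ 0.4907 -0.1918] from sleeve [ 0.4909 -0.1919] key [ 0.4913 -0.191 ]
[ 0.4833 -0.1887  0.1601] [[ 0.9922 -0.1243 -0.0016]
 [-0.1243 -0.9922  0.0048]
 [-0.0022 -0.0045 -1.    ]] [0.4605 3.0852 1.1351]
```

```bash
python3 -m handwheel '[[6.5,-1,-20,0,0,0.4,1],[0,0,-30,0,0,0,1],[0,0,-30,0,0,0,1],[0,0,-25,0,0,0,1],[0,0,-20,0,0,0,1],[0,0,-10,0,0,0,1],[0,0,-9,0,0,0,1],[0,0,0,0,0,0,1],[0,0,0,0,0,0,0],[0,0,0,0,0,0,0]]' 50
python3 -m handwheel '[[0,0,0,0,0,0,0],[0,0,0,0,0,0,0],[0,0,0,0,0,0,0],[0,0,0,0,0,0,0],[0,0,0,0,0,0,0],[0,0,5,0,0,0,0],[0,0,15,0,0,0,0],[0,0,20,0,0,0,0],[0,0,20,0,0,0,0],[0,0,0,0,0,0,0]]' 50
python3 - <<'E'
from h import *
import pickle
im=manip.snapshot("wrist");s=manip.sense();print(s["tcp_pos"],s["force"],s["gripper_force"],s["finger_gap"])
im=manip.snapshot("wrist");c=manip.get_calibration("wrist");pickle.dump(c,open("w2.pkl","wb"));cv2.imwrite("pics/w2.png",cv2.resize(im[:,:,::-1],(800,600),interpolation=cv2.INTER_CUBIC))
E
```

```text
t: 2.7
tcp_pos: [0.489, -0.1959, 0.0179]
tool_rot: [0.998, -0.058, 0.001, 0.0]
force: [-0.3, -0.0, -0.3]
finger_gap: 0.602
gripper_force: 0.0
t: 3.95
tcp_pos: [0.4897, -0.1963, 0.0791]
tool_rot: [0.998, -0.058, 0.002, 0.001]
force: [-0.2, -0.3, -1.8]
finger_gap: 0.155
gripper_force: 48.7
[ 0.48905875 -0.19588883  0.07814767] [-1.14399174e-03  7.11964873e-01 -2.61822094e+00] 48.65396440029144 0.15869732981235563
```

View pics/w2.png

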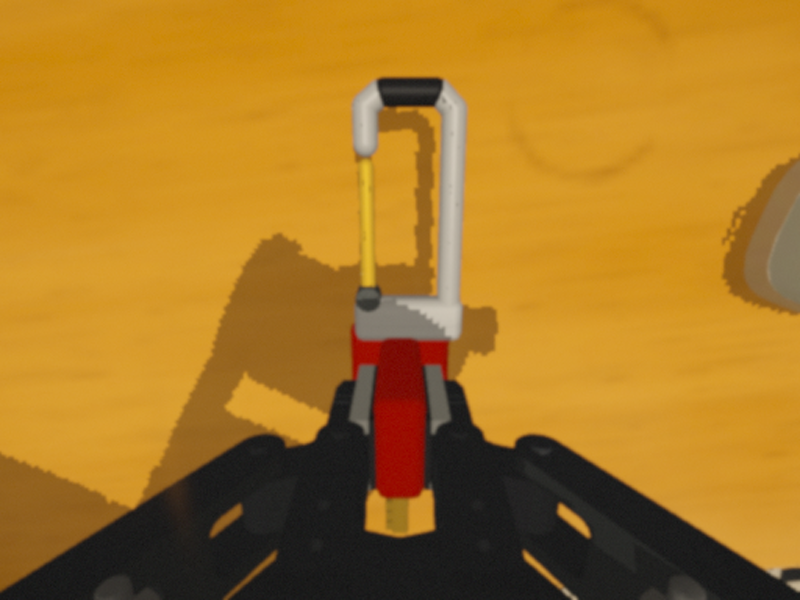

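The hook is held square in the gripper, with the sleeve at (411,91). Now I'll carry it to a stand-off right of the board and turn it to the board's heading.

```bash
python3 -m handwheel '[[1,15,0,0,0,-0.7,0],[1.5,30,0,0,0,-1.4,0],[2,35,0,0,0,-1.6,0],[2,35,0,0,0,-1.6,0],[2,35,0,0,0,-1.6,0],[2,35,0,0,0,-1.6,0],[2,35,0,0,0,-1.6,0],[1.5,24,0,0,0,-1,0],[0.5,10,0,0,0,-0.4,0],[0,0,0,0,0,0,0]]' 50
python3 - <<'E'
from h import *
import pickle
manip.snapshot("wrist");manip.snapshot("wrist");
c=manip.get_calibration("wrist");im=manip.snapshot("wrist");pickle.dump(c,open("w3.pkl","wb"));s=manip.sense();print(s["tcp_pos"],s["tool_rot"],s["force"])
cv2.imwrite("pics/w3.png",cv2.resize(im[:,:,::-1],(800,600),interpolation=cv2.INTER_CUBIC))
E
```

```text
t: 5.3
tcp_pos: [0.5028, 0.0586, 0.0768]
tool_rot: [0.988, -0.157, -0.001, 0.0]
force: [0.2, -0.4, -0.7]
finger_gap: 0.16
gripper_force: 48.8
[0.5031897  0.05746363 0.07713838] [ 9.87382372e-01 -1.58354114e-01 -1.24333132e-04  1.01531991e-04] [-0.14625067 -0.62509753 -1.41090649]
```

View pics/w3.png

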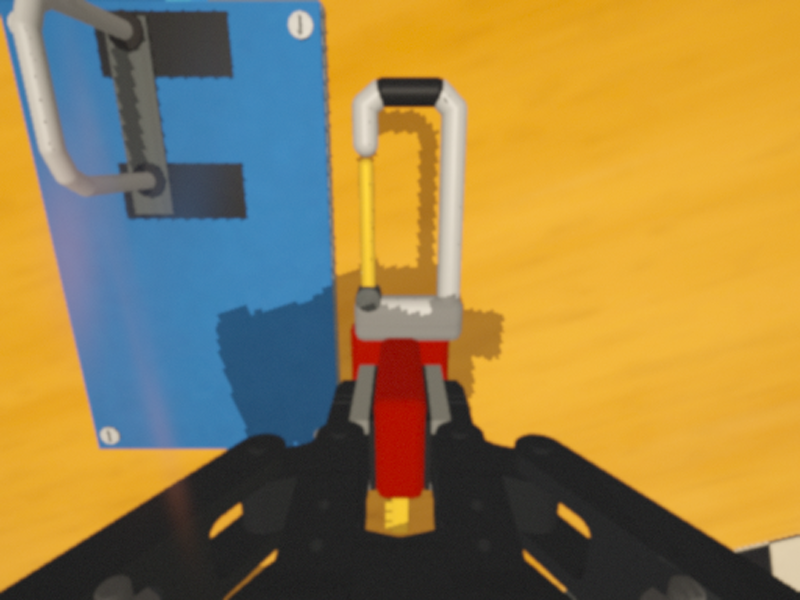

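The wrist view shows the near leg's base at (152,181), the far leg's base at (130,33), the board's right edge from (323,8) to (337,345), its near-left corner at (99,447), and the sleeve at (411,91).

```bash
python3 - <<'E'
from h import *
import pickle
from scipy.spatial.transform import Rotation as Q
np.set_printoptions(precision=4,suppress=True)
c=pickle.load(open("w3.pkl","rb"));s=manip.sense();t=s["tcp_pos"]
f=lambda x,y,z:bp("w",((x+.5)*.64-.5,(y+.5)*.64-.5),z,c)[:2]
zh=t[2]-.018
print("dims chk: sleeve len",np.linalg.norm(f(379,91,zh+.007)-f(443,91,zh+.007)))
X=Q.from_quat(s["tool_rot"]).as_matrix()[:2,0];print("tool heading",np.degrees(np.arctan2(X[1],X[0])))
sl=f(411,91,zh+.007);sp=f(453,120,zh+.007),f(450,270,zh+.007);gt=f(365,160,zh+.006),f(369,285,zh+.006)
for a,b in(sp,gt[::1]):print("bar heading",np.degrees(np.arctan2(*(a-b)[::-1])))
e=f(323,8,.01)-f(337,345,.01);th=np.arctan2(e[1],e[0]);print("edge heading",np.degrees(th))
u=np.array([np.cos(th),np.sin(th)]);n=np.array([-u[1],u[0]]);M=np.array([u,n])
L=f(152,181,.011);F=f(130,33,.011);print("leg",L,"far",F,"leg sep",M@(F-L),"leg rel sleeve (board axes)",M@(L-sl),"sleeve rel tcp",M@(sl-t[:2]))
print("corner rel leg",M@(f(99,447,.01)-L),"edge rel leg",M@(f(337,345,.01)-L))
print("bow corner",f(75,188,.062))
E
```

```text
dims chk: sleeve len 0.019423641510949288
tool heading -18.222753772608762
bar heading -17.373197194835964
bar heading -17.521765170959718
edge heading -18.28580096577323
leg [0.6002 0.1396] far [0.6545 0.1213] leg sep [ 0.0573 -0.0003] leg rel sleeve (board axes) [-0.0295  0.1115] sleeve rel tcp [ 0.0959 -0.0031]
corner rel leg [-0.1361  0.0501] edge rel leg [-0.0777 -0.0777]
bow corner [0.6003 0.1388]
```

```bash
python3 -m handwheel '[[3,7,0,0,0,0,0],[4,10,-4,0,0,0,0],[4,10,-6,0,0,0,0],[4,10,-6,0,0,0,0],[4,10,-6,0,0,0,0],[4,10,-6,0,0,0,0],[3,8,-6,0,0,0,0],[1.7,4.8,-5,0,0,0,0],[0,0,-2,0,0,0,0],[0,0,0,0,0,0,0]]' 50
python3 - <<'E'
from h import *
P=[];Fo=[]
for i in range(6):
    c=manip.get_calibration("wrist");im=manip.snapshot("wrist");s=manip.sense();P.append(s["tcp_pos"]);Fo.append(s["force"])
import pickle;pickle.dump(c,open("w4.pkl","wb"))
print(np.mean(P,0),np.std(P,0),np.mean(Fo,0),np.std(Fo,0))
cv2.imwrite("pics/w4.png",cv2.resize(im[:,:,::-1],(800,600),interpolation=cv2.INTER_CUBIC))
E
```

```text
t: 6.7
tcp_pos: [0.5306, 0.1279, 0.0362]
tool_rot: [0.987, -0.158, -0.0, 0.0]
force: [0.7, -0.4, -1.8]
finger_gap: 0.154
gripper_force: 48.8
[0.53090718 0.12787817 0.03648612] [7.49248245e-05 2.89624043e-05 8.38448845e-05] [ 0.25243912 -0.13983193 -1.74747248] [0.25570029 0.37192361 0.49365999]
```

View pics/w4.png

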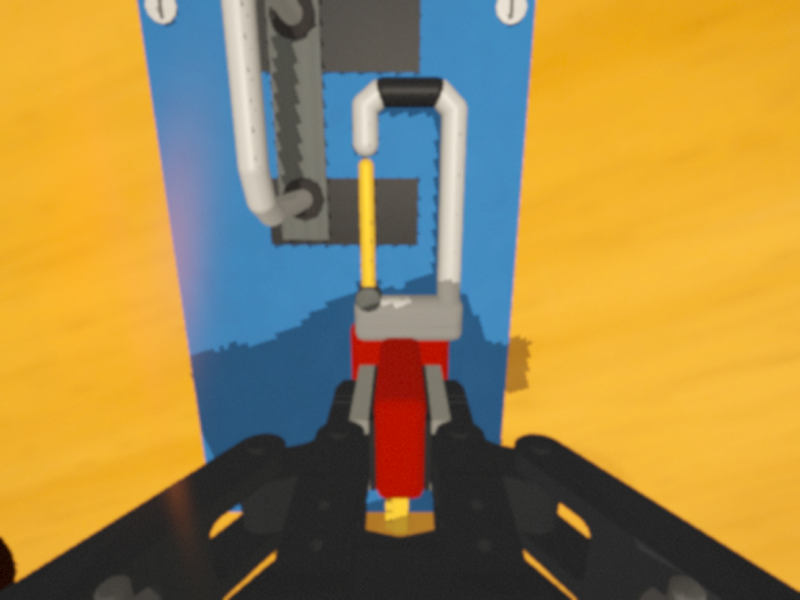

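The leg's base is at (309,198), level with the gate's middle, which puts it at hook (62, 33) mm. Next I'll press towards board +y in small steps.

```bash
python3 -m handwheel '[[1,3,0,0,0,0,0],[1.2,3.5,0,0,0,0,0],[1.2,3.5,0,0,0,0,0],[0.7,2.3,0,0,0,0,0],[0.5,1.4,0,0,0,0,0],[0.5,1.4,0,0,0,0,0],[0.5,1.4,0,0,0,0,0],[0.5,1.4,0,0,0,0,0],[0.5,1.4,0,0,0,0,0],[0.5,1.4,0,0,0,0,0]]' 50
cat > r.py <<'E'
from h import *
from scipy.spatial.transform import Rotation as Q
P=[];F=[]
for i in range(5):
    im=manip.snapshot("top");s=manip.sense();P.append(s["tcp_pos"]);F.append(s["force"])
th=np.radians(-18.28);u=np.array([np.cos(th),np.sin(th)]);M=np.array([u,[-u[1],u[0]]])
p=np.mean(P,0);f=np.mean(F,0);X=Q.from_quat(s["tool_rot"]).as_matrix()[:2,0]
print("t",s["t"],"leg in hook mm",(1e3*M@(np.array([.6002,.1396])-p[:2])).round(1),"z",p[2].round(4),"F board axes",(M@f[:2]).round(2),"Fz",f[2].round(2),"head",np.degrees(np.arctan2(X[1],X[0])).round(2))
E
python3 r.py
```

```text
t: 8.25
tcp_pos: [0.5376, 0.1486, 0.0362]
tool_rot: [0.987, -0.158, -0.0, 0.0]
force: [-0.6, -2.5, -0.2]
finger_gap: 0.155
gripper_force: 49.0
t 8.5 leg in hook mm [62.2 10.9] z 0.0362 F board axes [-0.57 -2.92] Fz -1.34 head -18.17
```

```bash
python3 -m handwheel '[[0.44,1.33,0,0,0,0,0],[0.44,1.33,0,0,0,0,0],[0.44,1.33,0,0,0,0,0],[0.44,1.33,0,0,0,0,0],[0.44,1.33,0,0,0,0,0],[0.44,1.33,0,0,0,0,0],[0.4,1.2,0,0,0,0,0],[0,0,0,0,0,0,0],[0,0,0,0,0,0,0],[0,0,0,0,0,0,0]]' 50
python3 r.py
python3 - <<'E'
from h import *
im=manip.snapshot("wrist");cv2.imwrite("pics/w5.png",cv2.resize(im[:250,130:380,::-1],(600,600),interpolation=cv2.INTER_CUBIC))
E
```

```text
t: 9.75
tcp_pos: [0.5409, 0.158, 0.0363]
tool_rot: [0.987, -0.158, -0.0, 0.0]
force: [-0.7, -4.4, -0.9]
finger_gap: 0.157
gripper_force: 49.0
t 10.0 leg in hook mm [62.1  1.1] z 0.0363 F board axes [ 0.07 -4.17] Fz -1.3 head -18.17
```

View pics/w5.png

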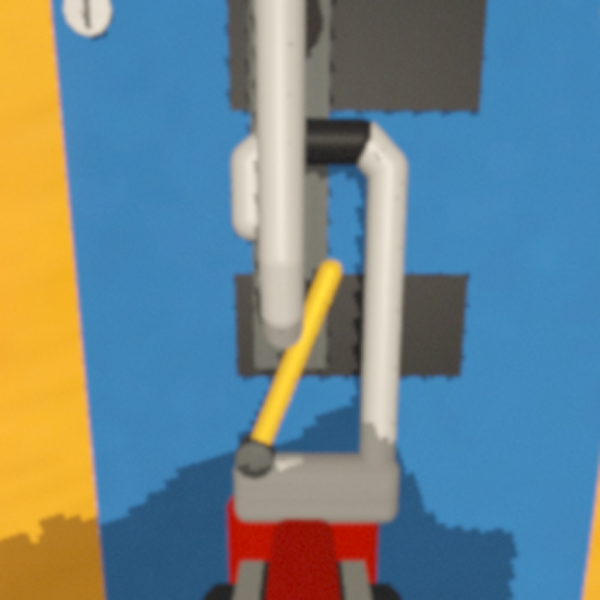

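The gate is swung in by about 0.45 rad with the near leg pressing it, and the force is 4.2 N. Next I'll draw the hook back.

```bash
python3 -m handwheel '[[0.16,0.47,0,0,0,0,0],[-1.77,1.01,0,0,0,0,0],[-1.77,1.01,0,0,0,0,0],[-1.77,1.01,0,0,0,0,0],[-2.37,0.78,0,0,0,0,0],[-2.37,0.78,0,0,0,0,0],[-2.37,0.78,0,0,0,0,0],[-2.37,0.78,0,0,0,0,0],[-2.37,0.78,0,0,0,0,0],[-2.37,0.78,0,0,0,0,0]]' 50
python3 r.py
```

```text
t: 11.3
tcp_pos: [0.522, 0.1666, 0.0364]
tool_rot: [0.987, -0.158, 0.001, -0.0]
force: [0.5, -0.5, -2.4]
finger_gap: 0.162
gripper_force: 49.0
t 11.55 leg in hook mm [83.  -0.8] z 0.0364 F board axes [-0.4   0.26] Fz -1.73 head -18.16
```

```bash
python3 -m handwheel '[[-0.95,0.31,0,0,0,0,0],[-0.95,0.31,0,0,0,0,0],[-0.95,0.31,0,0,0,0,0],[-0.95,0.31,0,0,0,0,0],[-0.5,0.15,0,0,0,0,0],[0,0,0,0,0,0,0],[0,0,0,0,0,0,0],[0,0,0,0,0,0,0],[0,0,0,0,0,0,0],[0,0,0,0,0,0,0]]' 50
python3 r.py
python3 - <<'E'
from h import *
im=manip.snapshot("wrist");cv2.imwrite("pics/w6.png",cv2.resize(im[:250,130:380,::-1],(600,600),interpolation=cv2.INTER_CUBIC))
E
```

```text
t: 12.8
tcp_pos: [0.5174, 0.1676, 0.0363]
tool_rot: [0.987, -0.158, 0.0, -0.0]
force: [-0.2, -0.4, -1.9]
finger_gap: 0.157
gripper_force: 49.0
t 13.05 leg in hook mm [87.5 -0.6] z 0.0363 F board axes [-0.11 -0.17] Fz -1.9 head -18.17
```

View pics/w6.png

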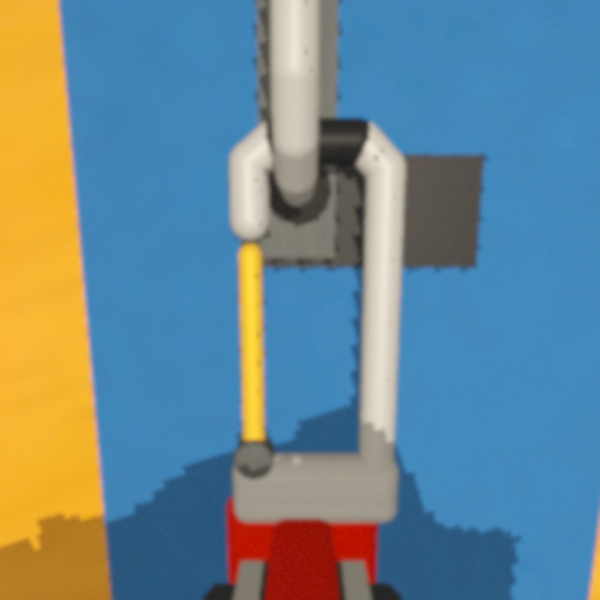

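The gate is shut and the leg is in the crook next to the sleeve. Now a gentle pull.

```bash
python3 -m handwheel '[[0.3,0.9,0,0,0,0,0],[-0.28,0.1,0,0,0,0,0],[-0.28,0.1,0,0,0,0,0],[-0.28,0.1,0,0,0,0,0],[-0.28,0.1,0,0,0,0,0],[0,0,0,0,0,0,0],[0,0,0,0,0,0,0],[0,0,0,0,0,0,0],[0,0,0,0,0,0,0],[0,0,0,0,0,0,0]]' 50
python3 r.py
```

```text
t: 14.35
tcp_pos: [0.5168, 0.1689, 0.0364]
tool_rot: [0.987, -0.158, 0.0, -0.0]
force: [1.4, -0.7, -2.3]
finger_gap: 0.161
gripper_force: 48.9
t 14.6 leg in hook mm [88.4 -1.7] z 0.0364 F board axes [2.48 0.01] Fz -2.4 head -18.17
```

```bash
python3 -m handwheel '[[-0.2,0.06,0,0,0,0,0],[-0.2,0.07,0,0,0,0,0],[-0.1,0.03,0,0,0,0,0],[0,0,0,0,0,0,0],[0,0,0,0,0,0,0],[0,0,0,0,0,0,0],[0,0,0,0,0,0,0],[0,0,0,0,0,0,0],[0,0,0,0,0,0,0],[0,0,0,0,0,0,0]]' 50
python3 r.py
```

```text
t: 15.85
tcp_pos: [0.5164, 0.169, 0.0364]
tool_rot: [0.987, -0.158, 0.0, -0.0]
force: [4.6, -1.1, -3.4]
finger_gap: 0.158
gripper_force: 48.8
t 16.1 leg in hook mm [88.8 -1.7] z 0.0364 F board axes [4.97 0.16] Fz -3.02 head -18.17
```

```bash
python3 -m handwheel '[[-0.1,0.03,0,0,0,0,0],[-0.1,0.03,0,0,0,0,0],[0,0,0,0,0,0,0],[0,0,0,0,0,0,0],[0,0,0,0,0,0,0],[0,0,0,0,0,0,0],[0,0,0,0,0,0,0],[0,0,0,0,0,0,0],[0,0,0,0,0,0,0],[0,0,0,0,0,0,0]]' 50
python3 r.py
```

```text
t: 17.35
tcp_pos: [0.5164, 0.1691, 0.0364]
tool_rot: [0.987, -0.158, 0.001, -0.0]
force: [5.7, -1.1, -3.8]
finger_gap: 0.155
gripper_force: 48.7
t 17.6 leg in hook mm [88.8 -1.7] z 0.0364 F board axes [5.46 0.12] Fz -3.46 head -18.17
```

It held 5.5 N for over a second. Now I'll ease forward and lower.

```bash
python3 -m handwheel '[[0.9,-0.3,0,0,0,0,0],[0.95,-0.3,0,0,0,0,0],[0.95,-0.3,0,0,0,0,0],[0.5,-0.15,0,0,0,0,0],[0,0,-2,0,0,0,0],[0,0,-2,0,0,0,0],[0,0,-1.5,0,0,0,0],[0,0,-1,0,0,0,0],[0,0,0,0,0,0,0],[0,0,0,0,0,0,0]]' 50
python3 r.py
```

```text
t: 18.85
tcp_pos: [0.5191, 0.1681, 0.0298]
tool_rot: [0.987, -0.158, 0.0, -0.0]
force: [-0.3, -0.1, -2.6]
finger_gap: 0.158
gripper_force: 49.0
t 19.1 leg in hook mm [85.9 -1.6] z 0.0299 F board axes [0.07 0.13] Fz -1.71 head -18.17
```

```bash
python3 -m handwheel '[[0,0,-0.5,0,0,0,0],[0,0,-0.5,0,0,0,0],[0,0,-0.4,0,0,0,0],[0,0,-0.3,0,0,0,0],[0,0,0,0,0,0,0],[0,0,0,0,0,0,0],[0,0,0,0,0,0,0],[0,0,0,0,0,0,0],[0,0,0,0,0,0,0],[0,0,0,0,0,0,0]]' 50
python3 r.py
```

```text
t: 20.35
tcp_pos: [0.5191, 0.1681, 0.0281]
tool_rot: [0.987, -0.158, -0.0, -0.0]
force: [0.4, 0.2, -1.7]
finger_gap: 0.156
gripper_force: 49.0
t 20.6 leg in hook mm [85.9 -1.6] z 0.0281 F board axes [-0.23  0.09] Fz -1.93 head -18.17
```

```bash
python3 -m handwheel '[[0,0,-0.3,0,0,0,0],[0,0,-0.3,0,0,0,0],[0,0,-0.3,0,0,0,0],[0,0,0,0,0,0,0],[0,0,0,0,0,0,0],[0,0,0,0,0,0,0],[0,0,0,0,0,0,0],[0,0,0,0,0,0,0],[0,0,0,0,0,0,0],[0,0,0,0,0,0,0]]' 50
python3 r.py
```

```text
t: 21.85
tcp_pos: [0.5191, 0.1681, 0.0276]
tool_rot: [0.987, -0.158, 0.0, -0.0]
force: [-1.9, 0.7, 6.4]
finger_gap: 0.157
gripper_force: 49.9
t 22.1 leg in hook mm [85.9 -1.6] z 0.0276 F board axes [-1.94 -0.93] Fz 5.28 head -18.17
```

It's down. I'll lift 0.4 mm to take the load off, then release and rise.

```bash
python3 -m handwheel '[[0,0,0.3,0,0,0,0],[0,0,0.1,0,0,0,0],[0,0,0,0,0,0,0.25],[0,0,0,0,0,0,0.4],[0,0,0,0,0,0,0.6],[0,0,0,0,0,0,0.7],[0,0,0,0,0,0,0.7],[0,0,0,0,0,0,0.7],[0,0,4,0,0,0,0.7],[0,0,10,0,0,0,0.7]]' 20
python3 -m handwheel '[[0,0,15,0,0,0,0.7],[-2,0,20,0,0,0,0.7],[-5,0,25,0,0,0,0.7],[-5,0,25,0,0,0,0.7],[-5,0,20,0,0,0,0.7],[-5,0,10,0,0,0,0.7],[0,0,0,0,0,0,0.7],[0,0,0,0,0,0,0.7],[0,0,0,0,0,0,0.7],[0,0,0,0,0,0,0.7]]' 20
python3 - <<'E'
from h import *
im=manip.snapshot("wrist");cv2.imwrite("pics/w7.png",cv2.resize(im[:,:,::-1],(800,600),interpolation=cv2.INTER_CUBIC))
E
```

```text
t: 23.35
tcp_pos: [0.5188, 0.168, 0.0418]
tool_rot: [0.987, -0.158, -0.0, 0.0]
force: [-0.1, -0.4, -0.7]
finger_gap: 0.699
gripper_force: 0.0
t: 24.6
tcp_pos: [0.4969, 0.168, 0.156]
tool_rot: [0.987, -0.158, -0.001, 0.0]
force: [-0.8, 0.2, -0.1]
finger_gap: 0.698
gripper_force: 0.0
```

View pics/w7.png

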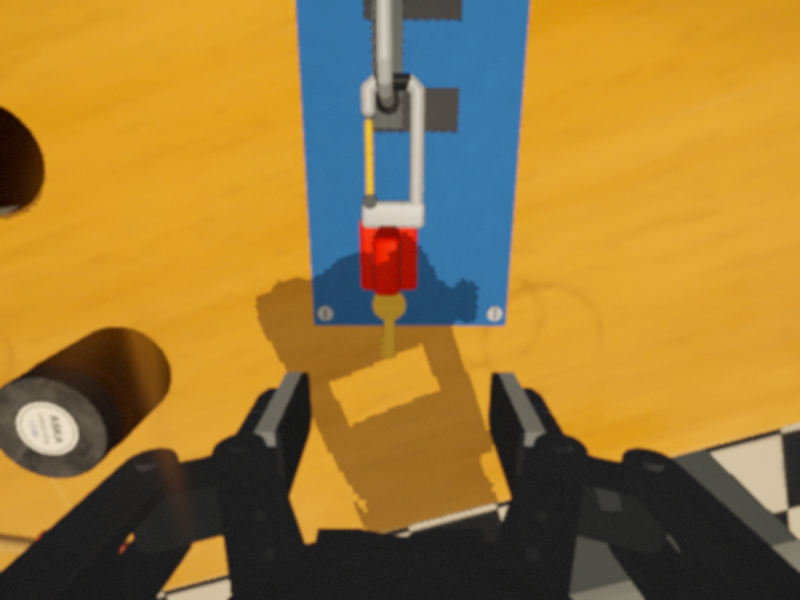

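The key lies flat on the board at (390,200), clipped round the near leg at (387,100). The gate is shut and the gripper is clear.

```bash
python3 -c "
from station import manip
print(manip.sign_off())"
```

```text
the job is handed in; nothing more can be done
None
```

The key is clipped on the eye's near leg with the gate shut, held a 5.5 N pull, and lies released on the board; the job is handed in at about 25 s, with no verdict returned.

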